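# Stack the parts trays on the four-post stand

### The arm

A 7-joint arm with a two-finger parallel gripper is mounted at the origin on the work surface. World frame = base frame: x ahead of the robot, y to its left, z up, the work surface at z = 0. Lengths are in m, angles in rad, forces in N, time in s.
With the tool pointing down it reaches from about 0.425 to 0.925 m from the base axis. Payload 6.8 kg.
Tool frame: the origin (TCP) lies midway between the tips of the shut fingers; the grasp point (between the pads) lies 19 mm behind it; z points along the fingers, y is the direction in which the jaws open and shut (so a half turn about z gives the same grasp; the last joint's range is limited). The gripper opens to 85 mm and grips with 20 to 120 N. Pads are 22 mm wide; open, the fingers measure 114 mm over their backs; the gripper's body (76 mm by 85 mm) begins 54 mm behind the grasp point. The pads swing forward as they close: fully open they stand 13 mm farther back than shut.
Start: joints at [-1.32, 0.477, 0.022, 1.555, -0.011, 1.109, -0.083], TCP at [0.237, 0.632, 0.208] pointing down, gripper open.
Joint ranges: [-2.96, 2.96], [-0.34, 2.1], [-1.41, 1.46], [0.24, 2.44], [-1.37, 4.51], [0.17, 1.92], [-2.96, 2.96]. Speed limits (rad/s): [2.39, 2.39, 3.14, 3.14, 3.14, 3.14, 3.14].

### API

Orientations are given as a unit quaternion [w, x, y, z].
In Python, from station import readout, eyes, ticket gives the robot as it stands. The module is installed in compiled form; this text tells all that it offers.
- The arm moves only by the shell command python3 -m crank 'ROWS' [FORCE]. ROWS is JSON, a list of rows, each an object of numbers: "jaw": the opening in per cent of the stroke, from 0 (shut) to 100 (fully open); "x", "y", "z": the shift along the tool's x, y, z in mm; "ax", "ay", "az": the turn, a rotation vector about the tool's x, y, z in degrees. In form: [{"jaw": .., "x": .., "y": .., "z": .., "ax": .., "ay": .., "az": ..}, ...]. A call has 1 to 12 rows; each row shifts and turns the commanded pose from where the row before left it, along the tool's axes as they then stand; what a row does not reach is not made up. A row lasts 1/8 s, in which the tool goes at most 62.5 mm and 10.7 degrees, less where a joint would pass 70% of its speed; a pose out of reach is approached as far as the arm can. A call with a gripper value outside its range is refused whole. The fingers move at their own pace and stop on an object; FORCE is the grip in N (left out, the last holds). Time passes only in rows, so rows that do not move let the fingers close. It gives the time, the measured TCP pose, the force and the opening at its end, in the units of the state.
- readout.get_obs(): the state, without advancing time (a new reading comes with each control period).
- eyes.read_camera(name): name is "scene" or "top" or "wrist"; returns (picture, depth): 420x560x3 uint8, red, green, blue; 420x560 float32, m along the optical axis (not along the pixel's ray), 0 where there is no reading.
- eyes.calibration(name): a dict with "fx", "fy", "cx", "cy" (pixels), "R" (3x3) and "t" (3): a world point X has camera coordinates R X + t. Camera axes: x right, y down, z forward; pixel columns grow to the right and rows downward; lengths in m; the calibration is good to about 2 mm. A picture is of the moment at which its call begins: read the wrist's pose just before it. calibration takes no time and is no camera call; for the wrist camera it gives the pose at the moment of the call.
- ticket.hand_in(): hands the job in, once; it reports no verdict.
The state is a dict: "t": time; "q": joint angles; "joint_vel": joint speeds; "joint_torque": joint torques, N m; "eef_pos": TCP position; "tool_rot": TCP orientation; "contact_force": force on the tool from outside, world axes, zero at the start; "torque": the same for the moment, N m; "gripper_width": opening from 0.0 (shut) to 1.0 (fully open).
Only numpy, scipy, OpenCV 4.12 (cv2) and the standard library are available. Lean on these libraries where they do the work, as an engineer would, in place of code of your own. Each camera call takes 0.05 s, during which the arm holds its last target. There are 200 camera calls.

### The job

Stack the two parts trays on the four-post stand: the green tray first, right down on the base, then the blue one on top of it, every corner hole over its own post and both trays level and fully home. Keep the small part in each tray aboard, lower the trays gently onto their seats rather than letting them drop, and leave everything else on the bench where it is.

Things in the scene. Friction and masses are not known exactly. Their poses are not given: they have to be found in the camera images.
- stand: Fixed dark steel stand, plate 200 (x) x 150 (y) x 12 mm, four posts 8 mm thick at x +/-72, y +/-47, tips 105 mm above the table, with red tapered ends 13 mm long. Origin: centre of the plate's underside, on the table. Seated, the lower tray lies on the plate (grip bar centre 46 mm above the table), the upper one on the lower one's end walls (grip bar centre 104 mm).
- green_tray_grip (a point): Centre of the black grip bar, 34 mm above the underside, of the green tray (180 x 130 mm, x along the bar, about 0.3 kg). Bar 14 mm thick (y), 90 long (x), 18 to 46 mm above the underside. Floor 5 mm, with 13 mm holes at x +/-72, y +/-47. End walls (x +/-90) 58 mm high, side lips 10 mm. Fits the stand either way round. A transformer lies loose in it, over 15 mm off the bar's middle along x.
- blue_tray_grip (a point): Centre of the black grip bar, 34 mm above the underside, of the blue tray (180 x 130 mm, x along the bar, about 0.3 kg). Bar 14 mm thick (y), 90 long (x), 18 to 46 mm above the underside. Floor 5 mm, with 13 mm holes at x +/-72, y +/-47. End walls (x +/-90) 58 mm high, side lips 10 mm. Fits the stand either way round. A heat sink lies loose in it, over 15 mm off the bar's middle along x.
- transformer_center (a point): The centre of a small transformer (dark steel and copper), 28 x 24 x 26 mm, loose in the green tray. It must ride along.
- heat_sink_center (a point): The centre of a small finned aluminium heat sink, 28 x 24 x 24 mm, loose in the blue tray. It must ride along.
- flux_tin: A round tin, 60 mm in diameter, 24 mm high; origin at the centre of its underside. Bystander.
- solder_spool: A grey spool, 54 mm in diameter, 40 mm high, standing; origin at the centre of its underside. Bystander.
- cleaner_bottle: A bottle with a red cap, 52 mm in diameter, 120 mm high; origin at the centre of its underside. Bystander.
- screwdriver: A screwdriver with an orange handle, 150 mm long, lying along its x. Bystander.
- multimeter: A yellow multimeter lying flat, 150 (x) x 80 (y) x 34 mm; origin at the centre of its underside. Bystander.
- tip_cleaner: A white sponge box, 58 (x) x 46 (y) x 30 mm; origin at the centre of its underside. Bystander.
Things that resemble listed ones, but are neither listed nor needed, are in the scene too. What is shaped like the part that bears heat_sink_center but brown is not meant.

How it is judged:
On the way, in this order (a step that is already met when the one before it is completed fails the run):
1. the green tray is seated on the stand's base, all four posts through its holes, the blue tray not yet on it (z of green_tray_grip in the frame of stand between 0.042 and 0.05 m and horizontal distance between green_tray_grip and stand below 0.008 m and angle between the x axis of green_tray_grip and the x axis of stand, either way round below 0.07 rad and angle between green_tray_grip's own z axis and vertical below 0.05 rad and not (z of blue_tray_grip in the frame of stand between 0.1 and 0.108 m and horizontal distance between blue_tray_grip and stand below 0.008 m and angle between the x axis of blue_tray_grip and the x axis of stand, either way round below 0.07 rad and angle between blue_tray_grip's own z axis and vertical below 0.05 rad)), for 0.2 s.
2. the blue tray is seated on the green one, all four posts through its holes (z of blue_tray_grip in the frame of stand between 0.1 and 0.108 m and horizontal distance between blue_tray_grip and stand below 0.008 m and angle between the x axis of blue_tray_grip and the x axis of stand, either way round below 0.07 rad and angle between blue_tray_grip's own z axis and vertical below 0.05 rad), for 0.2 s.
At the end, for the whole second after the job is handed in: Green tray on the base, blue tray on it: grip bars within 4 mm of seated height (46 and 104 mm above the table) and 8 mm sideways of the stand's centre, aligned with it within 0.07 rad either way round, level within 0.05 rad, at rest; transformer in the green tray, heat sink in the blue (all of step 2 and z of green_tray_grip in the frame of stand between 0.042 and 0.05 m and horizontal distance between green_tray_grip and stand below 0.008 m and angle between the x axis of green_tray_grip and the x axis of stand, either way round below 0.07 rad and angle between green_tray_grip's own z axis and vertical below 0.05 rad and x of transformer_center in the frame of green_tray_grip between -0.08 and 0.08 m and y of transformer_center in the frame of green_tray_grip between -0.062 and 0.062 m and z of transformer_center in the frame of green_tray_grip between -0.035 and 0 m and x of heat_sink_center in the frame of blue_tray_grip between -0.08 and 0.08 m and y of heat_sink_center in the frame of blue_tray_grip between -0.062 and 0.062 m and z of heat_sink_center in the frame of blue_tray_grip between -0.035 and 0 m and linear speed of each of green_tray, blue_tray below 0.02 m/s); the robot touches nothing.
It fails at once if the green tray drops or is rammed down among the posts (faster than 0.4 m/s there) (horizontal distance between green_tray_grip and stand below 0.03 m and z of green_tray_grip in the frame of stand below 0.125 m and linear speed of green_tray above 0.4 m/s).
It fails at once if the blue tray drops or is rammed down among the posts (faster than 0.4 m/s there) (horizontal distance between blue_tray_grip and stand below 0.03 m and z of blue_tray_grip in the frame of stand below 0.125 m and linear speed of blue_tray above 0.4 m/s).
It fails at once if the tin, spool, bottle, screwdriver, multimeter or sponge box is moved more than 30 mm (distance of any of flux_tin, solder_spool, cleaner_bottle, screwdriver, multimeter, tip_cleaner from where it was at the start of the episode above 0.03 m).
It also fails if it takes over 61 s, if anything falls off the work surface, if the arm or the gripper's body presses on something with over 40 N, if the wrist force passes 120 N, or if a joint passes its speed limit or range.

## Working session

There is one attempt and no reset: what is moved stays moved. The work goes in short steps, Python scripts to look and compute and a shell command to move; the robot and the scene stay as the last step left them, time stands still between calls to the robot, and variables do not carry over. Pictures are saved under pics/ and viewed, about 8 in all and at most 12, crops included, and the job is handed in when it is done.

```bash
mkdir -p pics
python3 - <<'E'
from station import readout, eyes
import cv2,numpy as np
o=readout.get_obs(); print(o['t'],o['eef_pos'],o['tool_rot'])
for n in ('top','scene'):
    p,d=eyes.read_camera(n); np.savez(f'{n}0.npz',p=p,d=d,**eyes.calibration(n)); cv2.imwrite(f'pics/{n}0.png',cv2.resize(p[:,:,::-1],(800,600),interpolation=cv2.INTER_CUBIC))
    c=eyes.calibration(n); print(n,c)
E
```

```text
0.0 [0.23679978 0.63144919 0.20686157] [-1.07933736e-04  1.78423514e-01  9.83953405e-01 -8.57048096e-04]
top {'fx': 494.85917674255586, 'fy': 494.85917674255586, 'cx': 282.1205381007985, 'cy': 209.95269316520407, 'R': array([[ 0.01860011, -0.99981515, -0.00486744],
       [-0.98816941, -0.01764177, -0.15234825],
       [ 0.15223422,  0.00764355, -0.98831489]]), 't': array([0.00339417, 0.50445134, 1.26586161])}
scene {'fx': 403.11271799925714, 'fy': 403.11271799925714, 'cx': 283.3721983963643, 'cy': 209.09743657634297, 'R': array([[-0.24315423,  0.96992395,  0.0111151 ],
       [ 0.80870796,  0.20903905, -0.54981279],
       [-0.53560008, -0.12470044, -0.83521396]]), 't': array([ 0.1157232 , -0.39057451,  1.34767196])}
```

View pics/top0.png

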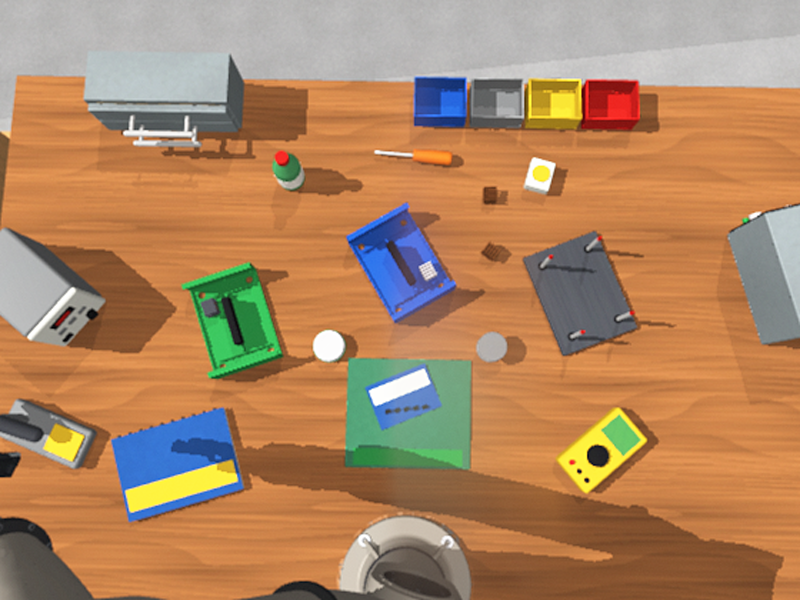

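View pics/scene0.png

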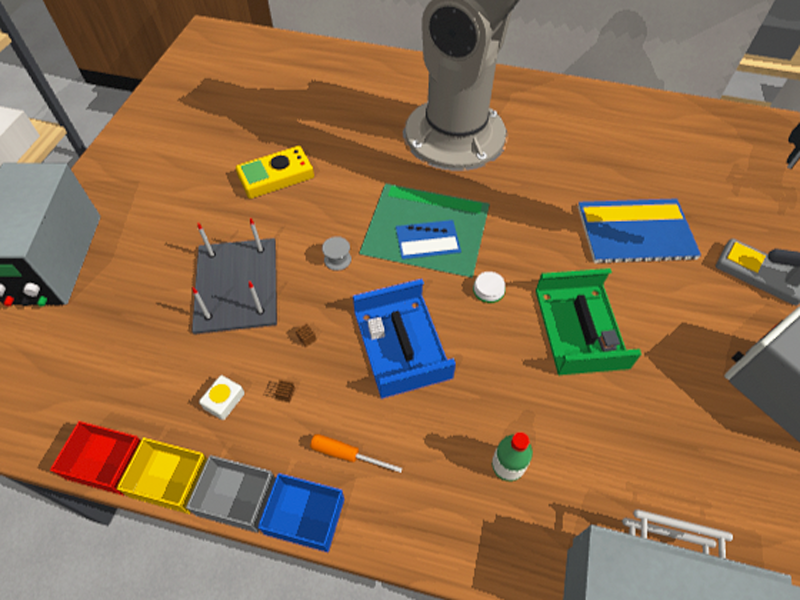

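The top view shows the green tray at (235,320), the blue tray at (402,262) and the stand at (582,293) with red tips at (548,260), (600,240), (577,334) and (632,316). The blue bin (440,100) and the blue boxes (402,395) and (180,463) have no grip bar. The brown finned blocks at (490,195) and (495,252) are look-alikes; the aluminium heat sink at (428,270) is already in the blue tray.

```bash
cat > h.py <<'E'
import numpy as np,cv2
def plane(c,uv,z):
    uv=np.atleast_2d(uv).astype(float); R,t=c['R'],c['t']
    d=np.c_[(uv[:,0]-c['cx'])/c['fx'],(uv[:,1]-c['cy'])/c['fy'],np.ones(len(uv))]@R
    o=-R.T@t; return o+d*((z-o[2])/d[:,2])[:,None]
def cloud(c,d):
    v,u=np.mgrid[:d.shape[0],:d.shape[1]]
    P=np.stack([(u-c['cx'])/c['fx']*d,(v-c['cy'])/c['fy']*d,d],-1)
    return (P-c['t'])@c['R']
def rect(P):
    r=cv2.minAreaRect((P[:,:2]*1000).astype(np.float32)); (w,h),a=r[1],r[2]
    if w<h: w,h,a=h,w,a+90
    return np.round(r[0],1),np.round((w,h),1),round((a+90)%180-90,1)
def blobs(m,lo):
    n,l,s,ce=cv2.connectedComponentsWithStats(m.astype(np.uint8))
    return [(l==i,s[i,4],ce[i]) for i in range(1,n) if s[i,4]>=lo]
E
python3 - <<'E'
from h import *
for n in ('top','scene'):
    c=dict(np.load(n+'0.npz')); p,d=c['p'],c['d']; W=cloud(c,d)
    hsv=cv2.cvtColor(p,cv2.COLOR_RGB2HSV); H,S,V=cv2.split(hsv)
    ws=(W[...,0]>.3)&(W[...,0]<.85)&(abs(W[...,1])<.5)
    print(n)
    for m,a,s in blobs((V<60)&ws&(W[...,2]>.034)&(W[...,2]<.056),40):
        v,u=np.nonzero(m); print(' black',a,s.round(),rect(plane(c,np.c_[u,v],.046)),'z',np.median(W[m][:,2]).round(4))
    tips=[]
    for m,a,s in blobs(((H<8)|(H>172))&(S>150)&(V>90)&ws&(W[...,2]>.08)&(W[...,2]<.115),3):
        q=plane(c,s,.0985)[0]; tips.append(q); print(' tip',a,s.round(1),(q*1000).round(1),'z',W[m][:,2].mean().round(4))
    print(rect(np.array(tips)),np.mean(tips,0))
    for nm,lo,hi in (('green',50,75),('blue',108,125)):
        for m,a,s in blobs((H>lo)&(H<hi)&(S>120)&ws&(W[...,2]>.05)&(W[...,2]<.066),20):
            v,u=np.nonzero(m); print(' wall top',nm,a,rect(plane(c,np.c_[u,v],.058)))
    # parts and bystanders
    for m,a,s in blobs(ws&(W[...,2]>.02)&(W[...,2]<.04)&(S<90),25): print(' lowsat',a,s.round(),(np.median(W[m],0)*1000).round())
t=cv2.imread('pics/top0.png'); cv2.imwrite('pics/crop1.png',cv2.resize(t[190:390,170:470],(800,533),interpolation=cv2.INTER_CUBIC))
E
```

```text
top
 black 200 [162. 224.] (array([461. , 324.9]), array([89.2, 15.9]), 20.4) z 0.0449
 tip 12 [197.7 114.1] [742.7 235.8  98.5] z 0.1087
 tip 8 [419.5 166.1] [ 614.2 -335.4   98.5] z 0.0976
 tip 7 [385.3 179. ] [ 579.2 -247.9   98.5] z 0.098
 tip 9 [442.1 218.3] [ 481.  -388.7   98.5] z 0.097
 tip 8 [407.9 231.9] [ 445.4 -302.4   98.5] z 0.0982
(array([651.6, -98.4]), array([673.2, 163.7]), 61.1) [ 0.57248536 -0.20773372  0.0985    ]
 wall top green 173 (array([541.1, 355.4]), array([129.5,   8.5]), -70.0)
 wall top green 213 (array([381.9, 298. ]), array([129.2,  11.5]), -70.4)
 wall top blue 129 (array([648.4,  61.3]), array([122.9,   9.2]), -58.8)
 wall top blue 203 (array([503.4, -25. ]), array([127.1,  11.2]), -58.8)
 lowsat 88 [153.  89.] [836. 372.  32.]
 lowsat 60 [119.  89.] [836. 469.  30.]
 lowsat 241 [378. 122.] [ 752. -243.   29.]
 lowsat 47 [206. 127.] [727. 222.  30.]
 lowsat 62 [299. 188.] [565. -32.  28.]
 lowsat 97 [146. 214.] [488. 373.  30.]
 lowsat 314 [230. 241.] [421. 149.  24.]
 lowsat 139 [345. 243.] [ 420. -153.   38.]
scene
 black 207 [410. 223.] (array([4
[... 228 characters left out ...]
] z 0.0987
 tip 10 [174.8 199.1] [ 583.7 -247.3   98.5] z 0.0981
 tip 11 [135.7 203.3] [ 618.8 -333.7   98.5] z 0.0979
 tip 14 [360.5 313. ] [754.9 232.9  98.5] z 0.1107
(array([658.9, -99.4]), array([672.3, 162.8]), 60.3) [ 0.5786853  -0.20696411  0.0985    ]
 wall top green 184 (array([387.2, 300.2]), array([129. ,  12.2]), -70.3)
 wall top green 267 (array([547.2, 356.7]), array([130.1,  13.3]), -70.3)
 lowsat 187 [235. 174.] [ 428. -150.   39.]
 lowsat 268 [343. 199.] [425. 152.  23.]
 lowsat 100 [408. 226.] [475. 326.  31.]
 lowsat 104 [263. 228.] [569. -30.  27.]
 lowsat 107 [427. 236.] [491. 375.  30.]
 lowsat 322 [155. 278.] [ 768. -236.   29.]
 lowsat 73 [353. 330.] [773. 230.  30.]
```

View pics/crop1.png

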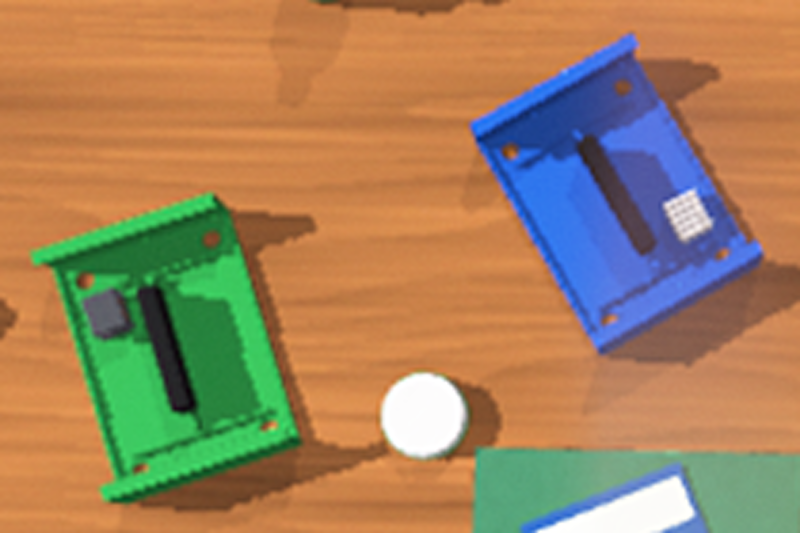

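The crop shows the transformer at (107,313) in the green tray and the silver finned heat sink at (688,215) in the blue tray, both clear of the bar middles. The two cameras disagree by about 5 mm in x, but by the same amount everywhere, so I'll average them. Moving over the green tray now.

```bash
python3 -m crank '[{"jaw":60,"x":-25,"y":-15},{"x":-45,"y":-29},{"x":-50,"y":-32},{"x":-50,"y":-32},{"x":-50,"y":-32},{"x":-50,"y":-32},{"x":-50,"y":-32},{"az":-10},{"az":-10},{"az":-10},{"az":-10},{}]' 100
cat >> h.py <<'E'
from scipy.spatial.transform import Rotation
def state(o): 
    q=o['tool_rot']; return np.array(o['eef_pos']),Rotation.from_quat([q[1],q[2],q[3],q[0]])
def togo(o,x,y,z,yaw):
    """print tool-frame mm / deg needed; yaw of tool x in deg; translate first, then turn"""
    p,R=state(o); d=R.inv().apply(np.array([x,y,z])/1000-p)*1000
    c,s=np.cos(np.radians(yaw)),np.sin(np.radians(yaw))
    T=Rotation.from_matrix(np.array([[c,s,0],[s,-c,0],[0,0,-1.]])); r=(R.inv()*T).as_rotvec(degrees=True)
    print('pos',(p*1000).round(1),'shift',d.round(1),'turn',r.round(2),'F',np.round(o['contact_force'],1),'w',round(o['gripper_width'],3),'t',o['t'])
def tops(c):
    p,d=c['p'],c['d']; W=cloud(c,d); H,S,V=cv2.split(cv2.cvtColor(p,cv2.COLOR_RGB2HSV)); return W,H,S,V
E
python3 - <<'E'
from h import *; from station import readout,eyes
o=readout.get_obs(); togo(o,464.4,327.6,100,199.8); print(o['q'])
p,d=eyes.read_camera('wrist'); c=eyes.calibration('wrist'); np.savez('w1.npz',p=p,d=d,**c); cv2.imwrite('pics/w1.png',p[:,:,::-1])
c=dict(np.load('w1.npz')); W,H,S,V=tops(c)
for m,a,s in blobs((H>50)&(H<75)&(S>120)&(W[...,2]>.05)&(W[...,2]<.066),50):
    v,u=np.nonzero(m); print('wall',a,s.round(),rect(plane(c,np.c_[u,v],.058)))
for m,a,s in blobs((V<60)&(W[...,2]>.036)&(W[...,2]<.056),100):
    v,u=np.nonzero(m); print('bar',a,s.round(),rect(plane(c,np.c_[u,v],.046)),rect(W[m]))
E
```

```text
pos [236.8 631.5 206.9] shift [-319.8 -204.4  107.3] turn [-1.000e-01 -3.000e-02 -4.036e+01] F [-0.3 -0.5 -0.9] w 1.0 t 0.1
[-1.32011376  0.47773324  0.0223612   1.55638618 -0.01150599  1.10929376
 -0.08308587]schema error: expected keys jaw, x, y, z, ax, ay, az
```

View pics/w1.png

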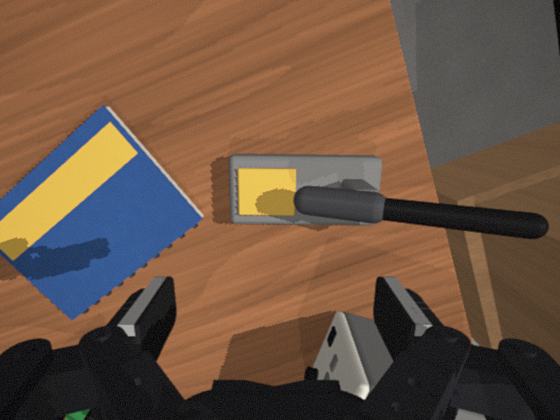

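The call was refused because every key is required, so the arm hasn't moved. The wrist view shows only the soldering-iron stand (310,190) and part of the grey instrument (345,360). I'll check the heights along the path.

Run:
```python
from h import *
c=dict(np.load('top0.npz')); W=cloud(c,c['d']); w1=dict(np.load('w1.npz')); W=np.r_[W.reshape(-1,3),cloud(w1,w1['d'])[:260].reshape(-1,3)]
for a,b in (((.237,.631),(.464,.328)),((.464,.328),(.532,-.318)),((.532,-.318),(.581,.019))):
    a,b=np.array(a),np.array(b); u=(b-a)/np.linalg.norm(b-a); r=W[:,:2]-a; s=r@u; l=abs(r@[-u[1],u[0]])
    for i in np.arange(.0,np.linalg.norm(b-a),.06): 
        k=(s>i)&(s<i+.06)&(l<.11); print((a+u*i).round(2),W[k,2].max().round(3) if k.any() else None,end=' ')
    print()
```

```text
[0.24 0.63] 0.333 [0.27 0.58] 0.02 [0.31 0.53] 0.021 [0.34 0.49] 0.019 [0.38 0.44] 0.059 [0.42 0.39] 0.064 [0.45 0.34] 0.064 
[0.46 0.33] 0.067 [0.47 0.27] 0.063 [0.48 0.21] 0.031 [0.48 0.15] 0.032 [0.49 0.09] 0.061 [0.5  0.03] 0.064 [ 0.5  -0.03] 0.063 [ 0.51 -0.09] 0.047 [ 0.51 -0.15] 0.045 [ 0.52 -0.21] 0.108 [ 0.53 -0.27] 0.107 
[ 0.53 -0.32] 0.107 [ 0.54 -0.26] 0.108 [ 0.55 -0.2 ] 0.045 [ 0.56 -0.14] 0.061 [ 0.57 -0.08] 0.063 [ 0.58 -0.02] 0.066
```

```bash
python3 -m crank '[{"jaw":60,"x":-25,"y":-15,"z":0,"ax":0,"ay":0,"az":0},{"jaw":60,"x":-45,"y":-29,"z":0,"ax":0,"ay":0,"az":0},{"jaw":60,"x":-50,"y":-32,"z":0,"ax":0,"ay":0,"az":0},{"jaw":60,"x":-50,"y":-32,"z":0,"ax":0,"ay":0,"az":0},{"jaw":60,"x":-50,"y":-32,"z":0,"ax":0,"ay":0,"az":0},{"jaw":60,"x":-50,"y":-32,"z":0,"ax":0,"ay":0,"az":0},{"jaw":60,"x":-50,"y":-32,"z":0,"ax":0,"ay":0,"az":0},{"jaw":60,"x":0,"y":0,"z":0,"ax":0,"ay":0,"az":-10},{"jaw":60,"x":0,"y":0,"z":0,"ax":0,"ay":0,"az":-10},{"jaw":60,"x":0,"y":0,"z":0,"ax":0,"ay":0,"az":-10},{"jaw":60,"x":0,"y":0,"z":0,"ax":0,"ay":0,"az":-10},{"jaw":60,"x":0,"y":0,"z":0,"ax":0,"ay":0,"az":0}]' 100
cat > look.py <<'E'
import sys
from h import *; from station import readout,eyes
n=sys.argv[1]; col=sys.argv[2]; tgt=[float(v) for v in sys.argv[3:7]]
o=readout.get_obs(); togo(o,*tgt); print(o['q'].round(2) if hasattr(o['q'],'round') else o['q'])
p,d=eyes.read_camera('wrist'); c=eyes.calibration('wrist'); np.savez(n+'.npz',p=p,d=d,**c); cv2.imwrite(f'pics/{n}.png',p[:,:,::-1])
W,H,S,V=tops(dict(p=p,d=d,**c)); lo,hi=dict(green=(50,75),blue=(108,125))[col]
for m,a,s in blobs((H>lo)&(H<hi)&(S>120)&(W[...,2]>.05)&(W[...,2]<.066),50):
    v,u=np.nonzero(m); print('wall',a,s.round(),rect(plane(c,np.c_[u,v],.058)))
for m,a,s in blobs((V<60)&(W[...,2]>.036)&(W[...,2]<.056),100):
    v,u=np.nonzero(m); print('bar',a,s.round(),rect(plane(c,np.c_[u,v],.046)),rect(W[m]))
for m,a,s in blobs(((H<8)|(H>172))&(S>150)&(V>90)&(W[...,2]>.085)&(W[...,2]<.112),10):
    print('tip',a,s.round(1),(plane(c,s,.0985)[0]*1000).round(1),'z',W[m][:,2].mean().round(4))
E
python3 look.py w2 green 464.4 327.6 100 199.8
```

```text
t: 1.65
eef_pos: [0.4649, 0.3284, 0.2076]
tool_rot: [-0.0, -0.168, 0.986, -0.0]
contact_force: [-0.2, 0.9, -0.7]
gripper_width: 0.597
pos [464.9 328.4 207.6] shift [  0.7  -0.6 107.6] turn [ 0.   -0.03 -0.46] F [-0.2  0.9 -0.7] w 0.597 t 1.65
[-0.74  0.3   0.01  1.81 -0.01  1.02  1.19]
wall 1732 [274. 100.] (array([382.8, 300.2]), array([128.2,  10. ]), -70.8)
wall 1078 [274. 273.] (array([541.8, 355.4]), array([116.2,  10.2]), -70.8)
bar 1175 [275. 189.] (array([461.7, 328.2]), array([89.6, 13.4]), 19.6) (array([462. , 328.3]), array([89.1, 13.4]), 19.6)
bar 288 [496. 335.] (array([537.3, 620.7]), array([105.9,   7.5]), 51.5) (array([539.6, 621.9]), array([97.9,  2.5]), 50.2)
tip 69 [555.8 300. ] [463.5 601.7  98.5] z 0.0972
```

View pics/w2.png

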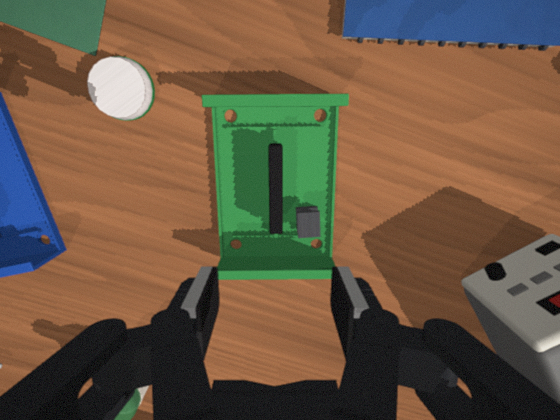

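The wrist view shows the green tray upright with its bar at (275,189), aligned with the tool, and the transformer at (308,221). Descending to grasp.

```bash
python3 -m crank '[{"jaw":60,"x":3,"y":0.7,"z":30,"ax":0,"ay":0,"az":-0.3},{"jaw":60,"x":0,"y":0,"z":50,"ax":0,"ay":0,"az":0},{"jaw":60,"x":0,"y":0,"z":50,"ax":0,"ay":0,"az":0},{"jaw":60,"x":0,"y":0,"z":35,"ax":0,"ay":0,"az":0},{"jaw":60,"x":0,"y":0,"z":20,"ax":0,"ay":0,"az":0},{"jaw":60,"x":0,"y":0,"z":6,"ax":0,"ay":0,"az":0},{"jaw":40,"x":0,"y":0,"z":0,"ax":0,"ay":0,"az":0},{"jaw":10,"x":0,"y":0,"z":0,"ax":0,"ay":0,"az":0},{"jaw":0,"x":0,"y":0,"z":0,"ax":0,"ay":0,"az":0},{"jaw":0,"x":0,"y":0,"z":0,"ax":0,"ay":0,"az":0},{"jaw":0,"x":0,"y":0,"z":0,"ax":0,"ay":0,"az":0},{"jaw":0,"x":0,"y":0,"z":0,"ax":0,"ay":0,"az":0}]' 100
```

```text
t: 3.2
eef_pos: [0.4627, 0.3289, 0.0183]
tool_rot: [0.001, -0.171, 0.985, 0.001]
contact_force: [-1.1, -1.9, 4.5]
gripper_width: 0.111
```

```bash
python3 -m crank '[{"jaw":0,"x":0,"y":0,"z":-8,"ax":0,"ay":0,"az":0},{"jaw":0,"x":0,"y":0,"z":-20,"ax":0,"ay":0,"az":0},{"jaw":0,"x":0,"y":0,"z":-32,"ax":0,"ay":0,"az":0},{"jaw":0,"x":0,"y":0,"z":-35,"ax":0,"ay":0,"az":0},{"jaw":0,"x":0,"y":0,"z":-28,"ax":0,"ay":0,"az":0},{"jaw":0,"x":0,"y":0,"z":-17,"ax":0,"ay":0,"az":0},{"jaw":0,"x":0,"y":0,"z":-5,"ax":0,"ay":0,"az":0},{"jaw":0,"x":0,"y":0,"z":0,"ax":0,"ay":0,"az":0}]'
python3 look.py w3 green 532.3 -317.8 160 201.9
```

```text
t: 4.2
eef_pos: [0.4616, 0.328, 0.1612]
tool_rot: [-0.0, -0.171, 0.985, -0.0]
contact_force: [-0.9, 0.6, -4.5]
gripper_width: 0.113
pos [461.6 328.  161.2] shift [ 151.6 -631.8    1.6] turn [-0.02 -0.05 -2.16] F [-0.9  0.6 -4.5] w 0.113 t 4.2
[-0.74  0.35  0.01  1.87 -0.    0.93  1.19]
bar 246 [528. 380.] (array([544.9, 629.5]), array([86.1,  6.2]), 51.4) (array([546.1, 631. ]), array([89.1,  1. ]), 51.8)
```

View pics/w3.png

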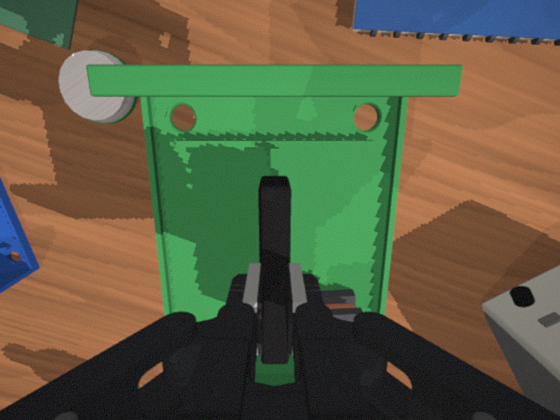

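The green tray hangs level in the grip: the bar is centred at about column 275 and the holes sit symmetrically at (183,117) and (366,117). The transformer (340,300) is aboard. I'll go part way and measure the post tips with the wrist camera.

```bash
python3 -m crank '[{"jaw":0,"x":2.4,"y":-10,"z":0,"ax":0,"ay":0,"az":0},{"jaw":0,"x":5.3,"y":-22,"z":0,"ax":0,"ay":0,"az":0},{"jaw":0,"x":8.2,"y":-34,"z":0,"ax":0,"ay":0,"az":0},{"jaw":0,"x":10,"y":-42,"z":0,"ax":0,"ay":0,"az":0},{"jaw":0,"x":11,"y":-46,"z":0,"ax":0,"ay":0,"az":0},{"jaw":0,"x":11,"y":-46,"z":0,"ax":0,"ay":0,"az":0},{"jaw":0,"x":11,"y":-46,"z":0,"ax":0,"ay":0,"az":0},{"jaw":0,"x":10,"y":-42,"z":0,"ax":0,"ay":0,"az":0},{"jaw":0,"x":8.2,"y":-34,"z":0,"ax":0,"ay":0,"az":-1},{"jaw":0,"x":5.3,"y":-22,"z":0,"ax":0,"ay":0,"az":-1.1},{"jaw":0,"x":2.4,"y":-10,"z":0,"ax":0,"ay":0,"az":0},{"jaw":0,"x":0,"y":0,"z":0,"ax":0,"ay":0,"az":0}]'
python3 look.py w4 green 532.3 -317.8 160 201.9
python3 - <<'E'
from h import *
c=dict(np.load('w4.npz')); W,H,S,V=tops(c)
# tray relative to TCP: far wall top (height band), from depth
m=(H>50)&(H<75)&(S>120)&(W[...,2]>.18); 
for b,a,s in blobs(m,200): print('wall',a,s.round(),rect(W[b]),'z range',np.percentile(W[b][:,2],[5,50,95]).round(4))
f=(H>50)&(H<75)&(S>120)&(W[...,2]>.13)&(W[...,2]<.16); P=W[f]
print('floor plane dz/dx,dz/dy',np.linalg.lstsq(np.c_[P[:,:2],np.ones(len(P))],P[:,2],rcond=None)[0].round(4),np.median(P[:,2]))
E
```

```text
t: 5.75
eef_pos: [0.502, -0.0344, 0.1617]
tool_rot: [-0.0, -0.188, 0.982, 0.0]
contact_force: [-0.5, -0.3, -3.6]
gripper_width: 0.11
pos [502.  -34.4 161.7] shift [  76.8 -274.5    1.7] turn [ 0.01 -0.02 -0.19] F [-0.5 -0.3 -3.6] w 0.11 t 5.75
[-0.21  0.25  0.18  2.02 -0.06  0.88  1.95]
wall 11692 [274.  80.] (array([426.5, -63.3]), array([130.1,  17.5]), -68.3) z range [0.201  0.2022 0.2034]
floor plane dz/dx,dz/dy [-0.0039 -0.0056  0.1511] 0.14909125525372013
```

View pics/w4.png

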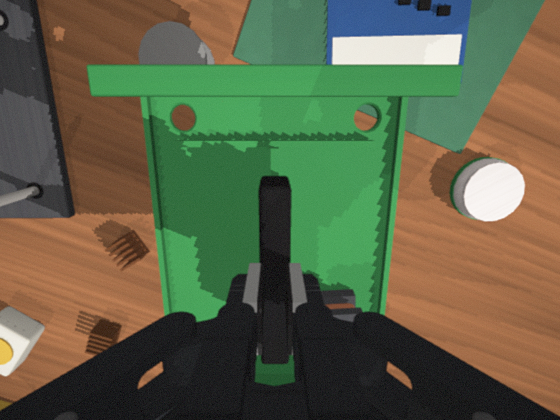

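The grey spool (175,45), the stand's edge and one post base (38,190) show at the left. Shifting sideways will put the near post tips in view.

```bash
python3 -m crank '[{"jaw":0,"x":8,"y":-10,"z":0,"ax":0,"ay":0,"az":0},{"jaw":0,"x":17,"y":-22,"z":0,"ax":0,"ay":0,"az":0},{"jaw":0,"x":23,"y":-30,"z":0,"ax":0,"ay":0,"az":-0.2},{"jaw":0,"x":17,"y":-25,"z":0,"ax":0,"ay":0,"az":0},{"jaw":0,"x":8,"y":-12,"z":0,"ax":0,"ay":0,"az":0},{"jaw":0,"x":2,"y":-3,"z":0,"ax":0,"ay":0,"az":0},{"jaw":0,"x":0,"y":0,"z":0,"ax":0,"ay":0,"az":0}]'
python3 look.py w5 green 532.3 -317.8 160 201.9
```

```text
t: 6.68
eef_pos: [0.4713, -0.155, 0.1617]
tool_rot: [0.0, -0.192, 0.981, 0.0]
contact_force: [-0.3, -0.7, -2.4]
gripper_width: 0.111
pos [ 471.3 -155.   161.7] shift [   4.8 -173.8    1.7] turn [0.03 0.01 0.22] F [-0.3 -0.7 -2.4] w 0.111 t 6.675
[-0.02  0.24  0.24  2.04 -0.08  0.87  2.23]
bar 163 [395. 372.] (array([586.7,  24.1]), array([28.4,  9.2]), 72.9) (array([587.4,  24.7]), array([24.9, 12.9]), 30.4)
tip 131 [ 79.3 108.4] [ 446.7 -300.8   98.5] z 0.0993
tip 120 [109.2 304.2] [ 579.7 -247.8   98.5] z 0.0992
```

Run:
```python
from h import *
c=dict(np.load('w5.npz')); W,H,S,V=tops(c); g=((H>50)&(H<80)&(S>90)).astype(np.uint8)
cs,hi=cv2.findContours(g,cv2.RETR_CCOMP,cv2.CHAIN_APPROX_NONE); 
pts=[]
for k,h in zip(cs,hi[0]):
    a=cv2.contourArea(k)
    if h[3]>=0 and 200<a<2000:
        (x,y),(w,hh),_=cv2.fitEllipse(k); 
        if 95<y<140: pts.append((x,y)); print('hole',x,y,w,hh,a)
print('holes floor-top', (plane(c,pts,.149)*1000).round(1))
u=np.array([np.cos(np.radians(201.7)),np.sin(np.radians(201.7))])
mid=plane(c,pts,.149)[:,:2].mean(0)*1000; print('tray centre cam',mid-72*u,'minus TCP',mid-72*u-[471.3,-155.0])
b=(V<60)&(W[...,2]>.165)&(W[...,2]<.2); r,cc=np.nonzero(b); k=(r<250)&(abs(cc-275)<25); P=W[r[k],cc[k]]*1000
print('bar',rect(P/1000), 'lateral', ((P[:,:2]-[471.3,-155])@np.array([u[1],-u[0]])).mean())
t=np.array([[446.7,-300.8],[579.7,-247.8]]); print('stand',t.mean(0)+47*np.array([np.sin(.380),-np.cos(.380)]))
```

```text
hole 183.1485595703125 117.35643768310547 24.44812774658203 27.453012466430664 524.5
holes floor-top [[ 421.8 -224.9  149. ]]
tray centre cam [ 488.65953949 -198.30644075] minus TCP [ 17.35953949 -43.30644075]
bar (array([ 442.6, -166.5]), array([29. , 13.5]), 21.8) lateral -0.1068924275663663
stand [ 530.63326206 -317.94723787]
```

```bash
python3 -m crank '[{"jaw":0,"x":0.6,"y":-10,"z":0,"ax":0,"ay":0,"az":0.1},{"jaw":0,"x":1,"y":-25,"z":0,"ax":0,"ay":0,"az":0},{"jaw":0,"x":1,"y":-38,"z":0,"ax":0,"ay":0,"az":0},{"jaw":0,"x":1,"y":-38,"z":0,"ax":0,"ay":0,"az":0},{"jaw":0,"x":1,"y":-32,"z":0,"ax":0,"ay":0,"az":0},{"jaw":0,"x":1,"y":-20,"z":0,"ax":0,"ay":0,"az":0},{"jaw":0,"x":1,"y":-8,"z":0,"ax":0,"ay":0,"az":0},{"jaw":0,"x":0,"y":-2.1,"z":5,"ax":0,"ay":0,"az":0},{"jaw":0,"x":0,"y":0,"z":12,"ax":0,"ay":0,"az":0},{"jaw":0,"x":0,"y":0,"z":12,"ax":0,"ay":0,"az":0},{"jaw":0,"x":0,"y":0,"z":0,"ax":0,"ay":0,"az":0}]'
python3 - <<'E'
from h import *; from station import readout,eyes
o=readout.get_obs(); togo(o,530.4,-317.8,30,201.8)
p,d=eyes.read_camera('scene'); cv2.imwrite('pics/s2.png',cv2.resize(p[110:250,80:270,::-1],(800,590),interpolation=cv2.INTER_CUBIC))
E
```

```text
t: 8.1
eef_pos: [0.5285, -0.3178, 0.1311]
tool_rot: [-0.001, -0.191, 0.982, 0.001]
contact_force: [0.4, -0.8, -3.6]
gripper_width: 0.11
pos [ 528.5 -317.8  131.1] shift [ -2.   -0.9 101.1] turn [ 0.14 -0.12  0.19] F [ 0.4 -0.8 -3.6] w 0.11 t 8.1
```

View pics/s2.png

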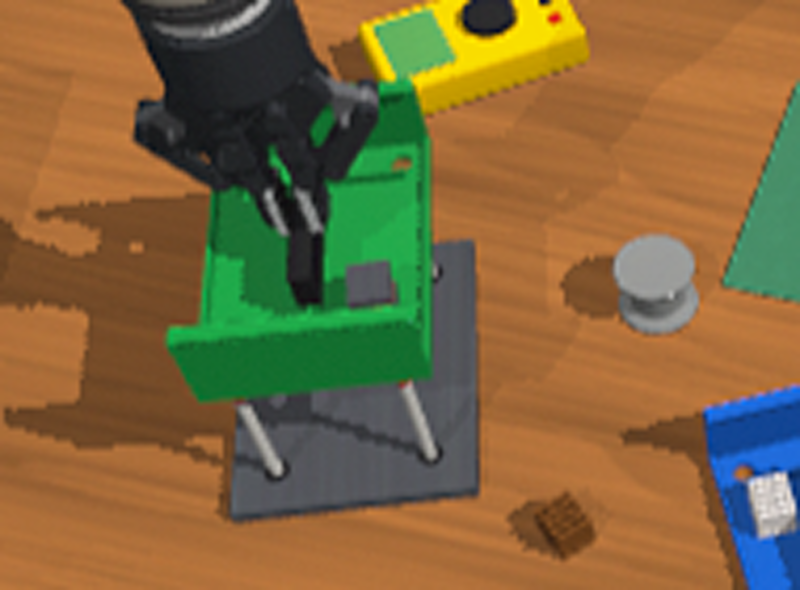

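The scene crop shows the tray level just above the tips, with posts beneath at (240,405) and (405,383) and the transformer (370,283) aboard. I'll correct by 2 mm and lower onto the tapers.

```bash
python3 -m crank '[{"jaw":0,"x":-2,"y":-0.9,"z":0,"ax":0,"ay":0,"az":0.2},{"jaw":0,"x":0,"y":0,"z":0,"ax":0,"ay":0,"az":0},{"jaw":0,"x":0,"y":0,"z":5,"ax":0,"ay":0,"az":0},{"jaw":0,"x":0,"y":0,"z":8,"ax":0,"ay":0,"az":0},{"jaw":0,"x":0,"y":0,"z":5,"ax":0,"ay":0,"az":0},{"jaw":0,"x":0,"y":0,"z":0,"ax":0,"ay":0,"az":0}]'
python3 -c "
from h import *; from station import readout
o=readout.get_obs(); togo(o,530.4,-317.8,30,201.8); print(o['torque'])"
```

```text
t: 8.9
eef_pos: [0.5313, -0.3189, 0.114]
tool_rot: [-0.001, -0.189, 0.982, 0.0]
contact_force: [0.9, -0.4, -2.9]
gripper_width: 0.11
pos [ 531.3 -318.9  114. ] shift [ 0.3  1.2 84. ] turn [ 0.06 -0.06 -0.06] F [ 0.9 -0.4 -2.9] w 0.11 t 8.9
[-0.0182001  -0.02565971  0.02684952]
```

```bash
python3 -m crank '[{"jaw":0,"x":0.2,"y":0.8,"z":6,"ax":0,"ay":0,"az":0},{"jaw":0,"x":0,"y":0,"z":10,"ax":0,"ay":0,"az":0},{"jaw":0,"x":0,"y":0,"z":10,"ax":0,"ay":0,"az":0},{"jaw":0,"x":0,"y":0,"z":6,"ax":0,"ay":0,"az":0},{"jaw":0,"x":0,"y":0,"z":0,"ax":0,"ay":0,"az":0}]'
python3 -c "
from h import *; from station import readout
o=readout.get_obs(); togo(o,530.4,-317.8,30,201.8); print(o['torque'])"
```

```text
t: 9.52
eef_pos: [0.5308, -0.3183, 0.082]
tool_rot: [-0.001, -0.189, 0.982, 0.0]
contact_force: [1.2, -0.8, -2.2]
gripper_width: 0.112
pos [ 530.8 -318.3   82. ] shift [ 0.2  0.5 52. ] turn [ 0.05 -0.05 -0.06] F [ 1.2 -0.8 -2.2] w 0.112 t 9.525
[-0.00759882 -0.06961255  0.02610941]
```

Free of contact. On down, slowing near the seat.

```bash
python3 -m crank '[{"jaw":0,"x":0,"y":0,"z":8,"ax":0,"ay":0,"az":0},{"jaw":0,"x":0,"y":0,"z":12,"ax":0,"ay":0,"az":0},{"jaw":0,"x":0,"y":0,"z":12,"ax":0,"ay":0,"az":0},{"jaw":0,"x":0,"y":0,"z":8,"ax":0,"ay":0,"az":0},{"jaw":0,"x":0,"y":0,"z":5,"ax":0,"ay":0,"az":0},{"jaw":0,"x":0,"y":0,"z":3,"ax":0,"ay":0,"az":0},{"jaw":0,"x":0,"y":0,"z":2,"ax":0,"ay":0,"az":0},{"jaw":0,"x":0,"y":0,"z":1,"ax":0,"ay":0,"az":0},{"jaw":0,"x":0,"y":0,"z":0,"ax":0,"ay":0,"az":0}]'
```

```text
t: 10.65
eef_pos: [0.5314, -0.3185, 0.0319]
tool_rot: [0.0, -0.189, 0.982, -0.0]
contact_force: [-0.1, -0.2, -3.7]
gripper_width: 0.112
```

```bash
python3 -m crank '[{"jaw":0,"x":0,"y":0,"z":1,"ax":0,"ay":0,"az":0},{"jaw":0,"x":0,"y":0,"z":1,"ax":0,"ay":0,"az":0},{"jaw":0,"x":0,"y":0,"z":0.7,"ax":0,"ay":0,"az":0},{"jaw":0,"x":0,"y":0,"z":0,"ax":0,"ay":0,"az":0}]'
```

```text
t: 11.15
eef_pos: [0.5314, -0.3186, 0.0303]
tool_rot: [0.0, -0.188, 0.982, 0.0]
contact_force: [-2.1, 2.0, 7.9]
gripper_width: 0.111
```

Contact at z 30.3 mm, the expected seat. Release and rise.

```bash
python3 -m crank '[{"jaw":15,"x":0,"y":0,"z":0,"ax":0,"ay":0,"az":0},{"jaw":30,"x":0,"y":0,"z":0,"ax":0,"ay":0,"az":0},{"jaw":45,"x":0,"y":0,"z":0,"ax":0,"ay":0,"az":0},{"jaw":45,"x":0,"y":0,"z":0,"ax":0,"ay":0,"az":0},{"jaw":45,"x":0,"y":0,"z":-10,"ax":0,"ay":0,"az":0},{"jaw":45,"x":0,"y":0,"z":-25,"ax":0,"ay":0,"az":0},{"jaw":45,"x":0,"y":0,"z":-40,"ax":0,"ay":0,"az":0},{"jaw":45,"x":0,"y":0,"z":-50,"ax":0,"ay":0,"az":0},{"jaw":60,"x":0,"y":0,"z":-45,"ax":0,"ay":0,"az":0},{"jaw":60,"x":0,"y":0,"z":-10,"ax":0,"ay":0,"az":0},{"jaw":60,"x":0,"y":0,"z":0,"ax":0,"ay":0,"az":0}]'
python3 look.py w6 blue 580.8 19.3 210 211.0
python3 - <<'E'
from h import *
c=dict(np.load('w6.npz')); W,H,S,V=tops(c)
for m,a,s in blobs((H>50)&(H<75)&(S>120)&(W[...,2]>.062)&(W[...,2]<.076),50):
    v,u=np.nonzero(m); print('gwall',a,s.round(),rect(plane(c,np.c_[u,v],.070)),'z',np.median(W[m][:,2]))
for m,a,s in blobs((V<60)&(W[...,2]>.05)&(W[...,2]<.068),100):
    v,u=np.nonzero(m); print('gbar',a,s.round(),rect(plane(c,np.c_[u,v],.058)),np.median(W[m][:,2]))
E
```

```text
t: 12.52
eef_pos: [0.5314, -0.3185, 0.2097]
tool_rot: [0.001, -0.189, 0.982, -0.0]
contact_force: [0.2, -0.0, 0.3]
gripper_width: 0.599
pos [ 531.4 -318.5  209.7] shift [-171.   295.5   -0.3] turn [-0.05  0.06 -9.26] F [ 0.2 -0.   0.3] w 0.599 t 12.525
[ 0.2   0.39  0.31  1.71 -0.14  1.06  2.51]
wall 940 [521. 277.] (array([516.5, -50.3]), array([79.6, 14.8]), -59.0)
bar 1139 [531. 333.] (array([575.2,  13.1]), array([95. , 19.7]), 32.2) (array([576.7,  18.1]), array([89.9, 15.2]), 32.8)
tip 64 [215.1 117.7] [ 481.  -387.8   98.5] z 0.0989
tip 60 [332.2 117.4] [ 446.8 -302.7   98.5] z 0.0993
tip 57 [223.1 281.7] [ 613.2 -335.1   98.5] z 0.0984
tip 57 [325.5 281.4] [ 578.6 -249.2   98.5] z 0.0984
gwall 1914 [274. 102.] (array([ 452.1, -349.5]), array([127.9,   9.7]), -68.3) z 0.06923850391935071
gwall 907 [274. 280.] (array([ 607.6, -287.8]), array([94.1,  9.9]), -68.3) z 0.06896003977233553
gbar 1230 [274. 193.] (array([ 529.2, -318.4]), array([89. , 12.9]), 21.7) 0.05711864168526016
```

View pics/w6.png

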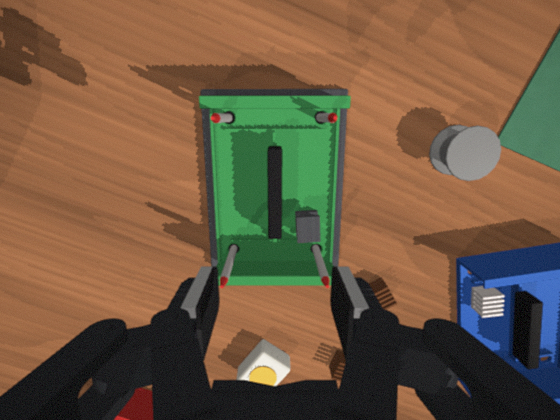

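The green tray is seated: all four red tips at (215,118), (332,117), (223,282) and (325,281) stand through it. Both wall tops are at 69 mm, and the transformer (308,226) is aboard. On to the blue tray.

```bash
python3 -m crank '[{"jaw":60,"x":-12,"y":20,"z":0,"ax":0,"ay":0,"az":0},{"jaw":60,"x":-27,"y":46,"z":0,"ax":0,"ay":0,"az":0},{"jaw":60,"x":-31,"y":54,"z":0,"ax":0,"ay":0,"az":0},{"jaw":60,"x":-31,"y":54,"z":0,"ax":0,"ay":0,"az":0},{"jaw":60,"x":-31,"y":54,"z":0,"ax":0,"ay":0,"az":0},{"jaw":60,"x":-31,"y":54,"z":0,"ax":0,"ay":0,"az":0},{"jaw":60,"x":-8,"y":13.5,"z":0,"ax":0,"ay":0,"az":-9.3},{"jaw":60,"x":0,"y":0,"z":0,"ax":0,"ay":0,"az":0}]'
python3 look.py w7 blue 579 19 200 211.0
```

```text
t: 13.58
eef_pos: [0.5796, 0.0211, 0.2072]
tool_rot: [-0.002, -0.269, 0.963, 0.0]
contact_force: [-1.0, -0.2, -0.4]
gripper_width: 0.6
pos [579.6  21.1 207.2] shift [ 1.6 -1.5  7.2] turn [ 0.1  -0.16  0.17] F [-1.  -0.2 -0.4] w 0.6 t 13.575
[-0.27  0.32  0.15  1.8  -0.06  1.03  2.02]
wall 1741 [274. 100.] (array([504.8, -26.7]), array([128.6,   9.2]), -59.1)
wall 1127 [275. 273.] (array([649.1,  60.5]), array([116.1,  10.1]), -59.2)
bar 263 [8. 8.] (array([ 557.7, -260.3]), array([13.7, 13. ]), -63.5) (array([ 558. , -264.8]), array([13.8, 13.6]), -65.3)
bar 1087 [273. 188.] (array([577. ,  16.4]), array([89.6, 12.3]), 31.4) (array([577.2,  16.5]), array([89.3, 12.3]), 31.4)
```

```bash
python3 -m crank '[{"jaw":60,"x":4.4,"y":-2.5,"z":30,"ax":0,"ay":0,"az":0},{"jaw":60,"x":0,"y":0,"z":50,"ax":0,"ay":0,"az":0},{"jaw":60,"x":0,"y":0,"z":50,"ax":0,"ay":0,"az":0},{"jaw":60,"x":0,"y":0,"z":35,"ax":0,"ay":0,"az":0},{"jaw":60,"x":0,"y":0,"z":20,"ax":0,"ay":0,"az":0},{"jaw":60,"x":0,"y":0,"z":6,"ax":0,"ay":0,"az":0},{"jaw":40,"x":0,"y":0,"z":0,"ax":0,"ay":0,"az":0},{"jaw":10,"x":0,"y":0,"z":0,"ax":0,"ay":0,"az":0},{"jaw":0,"x":0,"y":0,"z":0,"ax":0,"ay":0,"az":0},{"jaw":0,"x":0,"y":0,"z":0,"ax":0,"ay":0,"az":0},{"jaw":0,"x":0,"y":0,"z":0,"ax":0,"ay":0,"az":0},{"jaw":0,"x":0,"y":0,"z":0,"ax":0,"ay":0,"az":0}]' 100
```

```text
t: 15.12
eef_pos: [0.5785, 0.0153, 0.0195]
tool_rot: [0.001, -0.268, 0.964, 0.0]
contact_force: [-2.2, 0.3, 5.6]
gripper_width: 0.106
```

```bash
python3 -m crank '[{"jaw":0,"x":0,"y":0,"z":-8,"ax":0,"ay":0,"az":0},{"jaw":0,"x":0,"y":0,"z":-20,"ax":0,"ay":0,"az":0},{"jaw":0,"x":0,"y":0,"z":-32,"ax":0,"ay":0,"az":0},{"jaw":0,"x":0,"y":0,"z":-35,"ax":0,"ay":0,"az":0},{"jaw":0,"x":0,"y":0,"z":-28,"ax":0,"ay":0,"az":0},{"jaw":0,"x":0,"y":0,"z":-17,"ax":0,"ay":0,"az":0},{"jaw":0,"x":0,"y":0,"z":-5,"ax":0,"ay":0,"az":0},{"jaw":0,"x":0,"y":0,"z":0,"ax":0,"ay":0,"az":0}]'
python3 look.py w8 blue 531.2 -318.5 160 201.8
python3 - <<'E'
from h import *; from station import readout
p,R=state(readout.get_obs()); p=p*1000
c=dict(np.load('w8.npz')); W,H,S,V=tops(c); g=((H>105)&(H<128)&(S>90))
for b,a,s in blobs(g&(W[...,2]>.18),500): print('wall',rect(W[b]),'z',np.percentile(W[b][:,2],[5,50,95]).round(4))
cs,hi=cv2.findContours(g.astype(np.uint8),cv2.RETR_CCOMP,cv2.CHAIN_APPROX_NONE)
for k,h in zip(cs,hi[0]):
    a=cv2.contourArea(k)
    if h[3]>=0 and 200<a<2000:
        e=cv2.fitEllipse(k); q=plane(c,[e[0]],.147)[0]*1000; print('hole',np.round(e[0],1),a,'tool frame',R.inv().apply(q-p).round(1))
E
```

```text
t: 16.12
eef_pos: [0.5777, 0.0149, 0.1625]
tool_rot: [-0.0, -0.268, 0.964, 0.0]
contact_force: [1.3, 0.5, -3.8]
gripper_width: 0.104
pos [577.7  14.9 162.5] shift [ 211.8 -261.7    2.6] turn [ 0.02 -0.05  9.24] F [ 1.3  0.5 -3.8] w 0.104 t 16.125
[-0.26  0.37  0.16  1.85 -0.07  0.93  2.04]
wall (array([508.6, -26.7]), array([130.7,  16.1]), -59.0) z [0.1998 0.201  0.2021]
hole [364.5 120.7] 524.0 tool frame [70.7 46.5 15.2]
hole [184.3 120.8] 519.5 tool frame [ 70.7 -46.6  15.2]
```

View pics/w8.png

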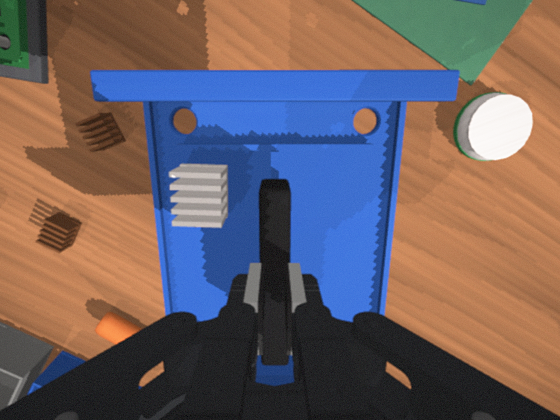

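The blue tray is held level: the holes at (184,121) and (365,121) are symmetrical and the heat sink (200,195) is aboard. The tray sits about 1.5 mm back along tool x, so I'll allow for that.

```bash
python3 -m crank '[{"jaw":0,"x":6.4,"y":-7.8,"z":0,"ax":0,"ay":0,"az":0},{"jaw":0,"x":15,"y":-18.3,"z":0,"ax":0,"ay":0,"az":0},{"jaw":0,"x":23.5,"y":-28.7,"z":0,"ax":0,"ay":0,"az":0},{"jaw":0,"x":30,"y":-36.5,"z":0,"ax":0,"ay":0,"az":0},{"jaw":0,"x":32,"y":-39.2,"z":0,"ax":0,"ay":0,"az":0},{"jaw":0,"x":32,"y":-39.2,"z":0,"ax":0,"ay":0,"az":0},{"jaw":0,"x":30,"y":-36.5,"z":0,"ax":0,"ay":0,"az":0},{"jaw":0,"x":23.5,"y":-28.7,"z":0,"ax":0,"ay":0,"az":0},{"jaw":0,"x":15,"y":-18.3,"z":0,"ax":0,"ay":0,"az":0},{"jaw":0,"x":6.1,"y":-7.9,"z":0,"ax":0,"ay":0,"az":0}]'
python3 -m crank '[{"jaw":0,"x":0,"y":0,"z":0,"ax":0,"ay":0,"az":2.2},{"jaw":0,"x":0,"y":0,"z":0,"ax":0,"ay":0,"az":4},{"jaw":0,"x":0,"y":0,"z":0,"ax":0,"ay":0,"az":3},{"jaw":0,"x":0,"y":0,"z":6,"ax":0,"ay":0,"az":0},{"jaw":0,"x":0,"y":0,"z":12,"ax":0,"ay":0,"az":0},{"jaw":0,"x":0,"y":0,"z":10,"ax":0,"ay":0,"az":0},{"jaw":0,"x":0,"y":0,"z":0,"ax":0,"ay":0,"az":0},{"jaw":0,"x":0,"y":0,"z":0,"ax":0,"ay":0,"az":0}]'
python3 -c "
from h import *; from station import readout
o=readout.get_obs(); togo(o,529.4,-318.9,89,201.8); print(o['torque'])"
```

```text
t: 17.42
eef_pos: [0.5282, -0.3212, 0.1623]
tool_rot: [-0.001, -0.266, 0.964, 0.0]
contact_force: [0.3, 0.2, -4.1]
gripper_width: 0.105
t: 18.42
eef_pos: [0.5299, -0.319, 0.1351]
tool_rot: [0.0, -0.189, 0.982, -0.0]
contact_force: [-0.2, -0.4, -4.1]
gripper_width: 0.104
pos [ 529.9 -319.   135.1] shift [ 0.4  0.3 46.1] turn [-0.    0.    0.04] F [-0.2 -0.4 -4.1] w 0.104 t 18.425
[-0.03465017  0.04549115 -0.00127439]
```

```bash
python3 -m crank '[{"jaw":0,"x":0.3,"y":0.2,"z":4,"ax":0,"ay":0,"az":0},{"jaw":0,"x":0,"y":0,"z":7,"ax":0,"ay":0,"az":0},{"jaw":0,"x":0,"y":0,"z":7,"ax":0,"ay":0,"az":0},{"jaw":0,"x":0,"y":0,"z":4,"ax":0,"ay":0,"az":0},{"jaw":0,"x":0,"y":0,"z":0,"ax":0,"ay":0,"az":0}]'
python3 -c "
from h import *; from station import readout
o=readout.get_obs(); togo(o,529.4,-318.9,89,201.8); print(o['torque'])"
```

```text
t: 19.05
eef_pos: [0.5292, -0.3186, 0.1126]
tool_rot: [-0.0, -0.189, 0.982, 0.0]
contact_force: [0.0, 0.2, -3.1]
gripper_width: 0.105
pos [ 529.2 -318.6  112.6] shift [-0.1 -0.3 23.6] turn [ 0.04 -0.04  0.04] F [ 0.   0.2 -3.1] w 0.105 t 19.05
[ 0.02669174  0.02243436 -0.04412712]
```

No contact and past the tapers. Lowering to the seat.

```bash
python3 -m crank '[{"jaw":0,"x":0,"y":0,"z":5,"ax":0,"ay":0,"az":0},{"jaw":0,"x":0,"y":0,"z":7,"ax":0,"ay":0,"az":0},{"jaw":0,"x":0,"y":0,"z":5,"ax":0,"ay":0,"az":0},{"jaw":0,"x":0,"y":0,"z":3,"ax":0,"ay":0,"az":0},{"jaw":0,"x":0,"y":0,"z":1.5,"ax":0,"ay":0,"az":0},{"jaw":0,"x":0,"y":0,"z":1,"ax":0,"ay":0,"az":0},{"jaw":0,"x":0,"y":0,"z":0.5,"ax":0,"ay":0,"az":0},{"jaw":0,"x":0,"y":0,"z":0,"ax":0,"ay":0,"az":0}]'
```

```text
t: 20.05
eef_pos: [0.5295, -0.3188, 0.0902]
tool_rot: [0.0, -0.189, 0.982, -0.0]
contact_force: [0.2, 0.1, -3.7]
gripper_width: 0.107
```

```bash
python3 -m crank '[{"jaw":0,"x":0,"y":0,"z":1,"ax":0,"ay":0,"az":0},{"jaw":0,"x":0,"y":0,"z":0.8,"ax":0,"ay":0,"az":0},{"jaw":0,"x":0,"y":0,"z":0.5,"ax":0,"ay":0,"az":0},{"jaw":0,"x":0,"y":0,"z":0,"ax":0,"ay":0,"az":0}]'
```

```text
t: 20.55
eef_pos: [0.5297, -0.3189, 0.0895]
tool_rot: [0.0, -0.189, 0.982, 0.0]
contact_force: [-4.0, 2.6, 10.2]
gripper_width: 0.106
```

Seat reached: +10 N at z 89.5 mm, where about 89 was expected. Release, rise and check.

```bash
python3 -m crank '[{"jaw":15,"x":0,"y":0,"z":0,"ax":0,"ay":0,"az":0},{"jaw":30,"x":0,"y":0,"z":0,"ax":0,"ay":0,"az":0},{"jaw":45,"x":0,"y":0,"z":0,"ax":0,"ay":0,"az":0},{"jaw":45,"x":0,"y":0,"z":0,"ax":0,"ay":0,"az":0},{"jaw":45,"x":0,"y":0,"z":-10,"ax":0,"ay":0,"az":0},{"jaw":45,"x":0,"y":0,"z":-25,"ax":0,"ay":0,"az":0},{"jaw":45,"x":0,"y":0,"z":-40,"ax":0,"ay":0,"az":0},{"jaw":45,"x":0,"y":0,"z":-50,"ax":0,"ay":0,"az":0},{"jaw":45,"x":0,"y":0,"z":-45,"ax":0,"ay":0,"az":0},{"jaw":45,"x":0,"y":0,"z":-10,"ax":0,"ay":0,"az":0},{"jaw":45,"x":0,"y":0,"z":0,"ax":0,"ay":0,"az":0}]'
python3 look.py w9 blue 529.4 -318.9 260 201.8
python3 - <<'E'
from h import *
c=dict(np.load('w9.npz')); W,H,S,V=tops(c)
for m,a,s in blobs((H>105)&(H<128)&(S>120)&(W[...,2]>.118)&(W[...,2]<.136),50):
    v,u=np.nonzero(m); print('bwall',a,s.round(),rect(plane(c,np.c_[u,v],.128)),'z',np.median(W[m][:,2]))
for m,a,s in blobs((V<60)&(W[...,2]>.108)&(W[...,2]<.126),100):
    v,u=np.nonzero(m); print('bbar',a,s.round(),rect(plane(c,np.c_[u,v],.116)),np.median(W[m][:,2]))
E
```

```text
t: 21.92
eef_pos: [0.5296, -0.3188, 0.2684]
tool_rot: [0.001, -0.189, 0.982, -0.0]
contact_force: [0.0, 0.0, -0.4]
gripper_width: 0.451
pos [ 529.6 -318.8  268.4] shift [0.2 0.  8.4] turn [-0.04  0.05  0.04] F [ 0.   0.  -0.4] w 0.451 t 21.925
[ 0.2   0.34  0.32  1.64 -0.11  1.17  2.5 ]
tip 40 [225.2 119.4] [ 481.  -387.9   98.5] z 0.0994
tip 42 [322.2 119.1] [ 446.5 -302.3   98.5] z 0.0997
tip 34 [230.6 257.1] [ 612.7 -335.4   98.5] z 0.098
tip 34 [317.  257.4] [ 578.5 -249.2   98.5] z 0.0984
bwall 1933 [274. 104.] (array([ 451.8, -349.4]), array([128.6,   9.7]), -68.2) z 0.12723423326599576
bwall 832 [274. 280.] (array([ 606.9, -287. ]), array([83.1,  9.9]), -68.2) z 0.1268669845594068
bbar 1159 [274. 194.] (array([ 529.2, -318.7]), array([88.5, 12. ]), 21.8) 0.1150701272421805
```

View pics/w9.png

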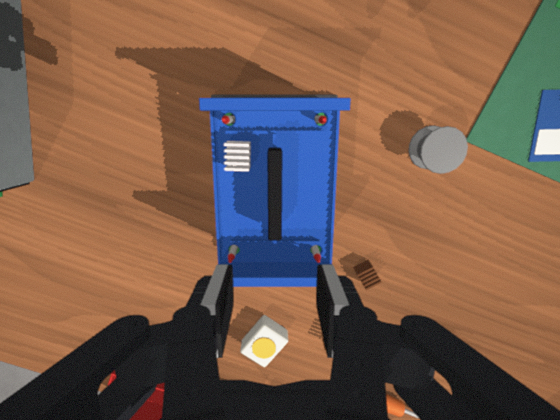

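The blue tray is seated. All four tips at (225,119), (322,119), (231,257) and (317,257) are through its holes, both wall tops are at 127 mm (128 nominal), and the heat sink (237,156) is aboard. Handing in.

```bash
python3 -c "
from station import ticket; print(ticket.hand_in())"
```

```text
the job is handed in; nothing more can be done
None
```

I stacked the green tray on the stand's base and the blue tray on top of it, and handed the job in at about 22 s of the 61 s allowed. The hand-in gave no verdict. I gripped each tray by its bar, carried it level and lowered it slowly until it met its seat at 8 to 10 N.

**Last checks with the wrist camera:**
- **Green tray:** measured before the blue tray went on. Wall tops were at 69 mm (70 expected), the bar was within 1 mm of the post centre, the bar lay along the stand, and the transformer was aboard.
- **Blue tray:** wall tops were at 127 mm at both ends (128 expected), the bar was within about 1 mm of the post centre at 21.8° (stand about 21.8°), all four tips were through the holes, and the heat sink was aboard.

**What disagreed or was not checked:**
- **Camera offset:** the top and scene cameras differed by a constant 5 mm or so in x, so I used the wrist camera for the fits.
- **Refused move:** the first move call was refused for missing keys, with no motion.
- **Final state:** I did not measure the green tray or the transformer again under the blue tray.
- **Bystanders:** I did not measure them at the end. The arm met no unexpected contact force in any reading.

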